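# Vent the vacuum desiccator and lay the test bar on the bend cradle

## Task

The steel test bar stands under vacuum in the desiccator. Turn the vent tap on the lid fully open to let the air in, only then lift the lid off by its knob and stand it gently, right way up, in the middle of the round rubber mat. Then take the bar out and lay it flat on its wide face across both rollers of the bend cradle, centred and square; let go of everything, and do not disturb the beaker, the weight or the jar.

Things in the scene. Friction and masses are not known exactly. Their poses are not given: they have to be found in the camera images.
- desiccator: Round aluminium dish, fixed, 206 mm across, 48 mm high; the lid stands inside its collar on a flat rim 34 mm above the bench. Inner floor 10 mm up; in its middle a white rack 50 x 70 x 25 mm (top 35 mm above the bench) with one slot in which the bar stands upright. Origin: centre of the underside, on the bench; z up. It may be on the left or the right.
- lid: Clear plastic lid, loose, an upturned pot 160 mm across, 80 mm high, with a flange 180 mm across, 8 mm thick, at its foot; about 0.6 kg. Origin: centre of its open foot; z up. Knob on the middle of its top; vent tap 55 mm from it along the lid's -x. Vacuum holds it down while the tap is shut or half open, however hard one pulls. To clear the bar it must rise straight up 80 mm or more.
- lid_knob (a point): Grip point on the lid's black knob, an upright cylinder 28 mm in diameter and 42 mm tall; the point lies on its axis, 26 mm above the lid's top (106 mm above the lid's foot) and 16 mm below the knob's top. Axes as the lid's.
- tap_handle (a point): Centre of the steel vent tap's handle, a flat upright bar 46 mm long, 9 mm thick, 24 mm tall, on the tap's upright axis; the point lies 27 mm above the lid's top, the handle's underside 15 mm above it. The handle's length is this point's y axis, its thickness x, z up. It turns with the handle.
- tap (a joint): Angle of the vent tap in rad: 0 is shut (handle crosswise to the line from tap to knob); it turns anticlockwise seen from above to its stop at 1.57, fully open (handle points at the knob). Starts between 0 and 0.25. It is stiff (0.05 N m) and stays where it is left.
- bar_center (a point): Centre of the steel test bar, loose, 90 x 18 x 10 mm, about 0.1 kg. z runs along its 90 mm length, x its 18 mm width, y its 10 mm thickness. At first it stands upright (z up) in the rack's slot, foot 10 mm and top 100 mm above the bench, 1 mm play all round; the upper 65 mm stand clear of the rack. Lying flat on the bench its centre is 5 mm up.
- mat: Round black rubber mat, fixed on the bench, 240 mm across, 3 mm thick. Origin: centre of its underside; z up. It lies on the other side of the bench from the desiccator; the bench between them, nearer the robot than the cradle, is clear.
- cradle_seat (a point): Where the bar's centre belongs on the bend cradle: a fixed steel block 60 x 120 x 12 mm with two level rollers (10 mm thick, 40 mm long) 60 mm apart on uprights. The rollers lie along this point's x; the bar's length goes along y; z up. The point is midway between the rollers, 5 mm above their tops, 43 mm above the bench. Between the uprights are 48 mm of free room, down to 12 mm above the bench.
- beaker: Small glass beaker, 52 mm across, 60 mm tall; a bystander. Origin: centre of its underside.
- weight: Steel calibration weight, 36 mm across, 54 mm tall; a bystander. Origin: centre of its underside.
- jar: Small amber screw-top jar, 48 mm across, 55 mm tall; a bystander. Origin: centre of its underside.
Things that resemble listed ones, but are neither listed nor needed, are in the scene too. There is more than one size of the mat; the job needs the larger.

How it is judged:
By the outcome, as a careful person would: the job done as asked, in the order asked, and still so for the second after the job is handed in, with the robot touching nothing.
It also fails if it takes over 72 s, if anything falls off the work surface, if the arm or the gripper's body presses on something with over 40 N, if the wrist force passes 120 N, or if a joint passes its speed limit or range.

## Robot

A 6-joint arm with a two-finger parallel gripper is mounted at the origin on the work surface. World frame = base frame: x ahead of the robot, y to its left, z up, the work surface at z = 0. Lengths are in m, angles in rad, forces in N, time in s.
With the tool pointing down it reaches from about 0.15 to 0.775 m from the base axis. Payload 6.1 kg.
Tool frame: the origin (TCP) lies at the very end of the fingers, on their centre line; the grasp point (between the pads) lies 19 mm behind it (r.tcp_to_grasp is the distance from the TCP to the grasp point, in m); z points along the fingers, y is the direction in which the jaws open and shut (so a half turn about z gives the same grasp; the last joint's range is limited). The gripper opens to 85 mm and grips with 20 to 120 N. Pads are 22 mm wide; open, the fingers measure 114 mm over their backs; the gripper's body (76 mm by 85 mm) begins 54 mm behind the grasp point. The pads swing forward as they close: fully open they stand 13 mm farther back than shut.
Start: joints at [-1.149, 0.126, -0.04, 1.405, 0, 1.571], TCP at [0.215, -0.479, 0.231] pointing down, gripper open.
Joint ranges: [-2.72, 2.72], [-0.95, 1.95], [-1.27, 1.35], [-1.78, 2.02], [-1.46, 1.47], [-3.14, 3.14]. Speed limits (rad/s): [2.39, 2.39, 3.01, 3.14, 3.14, 3.14].

## Interface

Orientations are given as a unit quaternion [x, y, z, w].
In Python, from cell import r gives the robot as it stands. Calls block until the motion is done:
- r.move_pose(position, orientation): joint-space move of the TCP to a pose.
- r.move_linear(position, orientation=None, v=0.15): straight line of the TCP; orientation=None keeps the orientation; v is the mean speed in m/s.
- r.movej(angles): joint-space move.
- r.open() and r.grasp(squeeze=None): open the fingers fully, or close them until they stop; squeeze is the grip in N (None keeps the last).
- r.dwell(seconds).
- r.solve_ik(position, orientation): joint angles nearest the present ones, or None.
- r.read_state(): the state.
- r.get_image(name): name is "side" or "top"; returns a dict with "img" (420x560x3 uint8, red, green, blue), "fx", "fy", "cx", "cy" (pixels), "R" (3x3) and "t" (3): a world point X has camera coordinates R X + t. Camera axes: x right, y down, z forward; pixel columns grow to the right and rows downward; lengths in m; the calibration is good to about 2 mm. A picture is of the moment at which its call begins. There is no depth.
A pose or a line that the arm cannot do raises r.PlanningError and nothing moves.
- r.hand_in(): hands the job in, once; it reports no verdict.
Trained networks look in a picture, given as the dict that the camera call returned (one of the last four; its "shot" number tells which), for a name from the list of things; names that differ only in an ending like _2 or _b are one class to them, and where a whole thing is asked for, a point or a joint stands for the part that bears it (a point fixed in the world has none). Each returns a list of dicts, best first, with "p" (0 to 1); they miss things now and then, are a little off and sometimes report something else, mostly with a low value. They report only what shows in the picture. A call takes as long as a camera call. They do not tell look-alikes from the thing itself.
- r.search_frame(label, picture): "at" ([x, y, z] in m, in world coordinates, good to about 4 mm: the middle of the surface that is visible of it).
The state is a dict: "clock": time; "q": joint angles; "joint_vel": joint speeds; "joint_efforts": joint torques, N m; "tool_pos": TCP position; "ee_rot": TCP orientation; "contact_force": force on the tool from outside, world axes, zero at the start; "moment": the same for the moment, N m; "grip_width": finger opening in m.
Only numpy, scipy, OpenCV 4.12 (cv2) and the standard library are available. Lean on these libraries where they do the work, as an engineer would, in place of code of your own. Each camera call takes 0.05 s, during which the arm holds its last target.

## Working session

There is one attempt and no reset: what is moved stays moved. The work goes in short steps, each a Python script; the robot and the scene stay as the last script left them, time stands still between calls to the robot, and variables do not carry over. Pictures are saved under pics/ and viewed, and the job is handed in when it is done.

```bash
ls; mkdir -p pics; cat > s0.py <<'E'
from cell import r
import cv2,pickle
for n in ("top","side"):
    p=r.get_image(n); cv2.imwrite(f"pics/{n}0.png",p["img"][:,:,::-1]); pickle.dump(p,open(f"{n}0.pkl","wb"))
    print(n,p["fx"],p["cx"],p["cy"],p["R"],p["t"])
    for l in ["desiccator","lid","lid_knob","tap_handle","bar_center","mat","cradle_seat","beaker","weight","jar"]:
        try: print(l,[([round(float(x),3) for x in d["at"]],round(d["p"],2)) for d in r.search_frame(l,p)])
        except Exception as e: print(l,e)
print(r.read_state()["clock"])
E
python3 s0.py
```

```text
pics
top 391.9211027300772 277.37211492473665 215.90171013243733 [[ 0.00451998 -0.99964268  0.02634553]
 [-0.98993234 -0.00820012 -0.14130363]
 [ 0.14146918 -0.0254416  -0.98961568]] [0.05326552 0.51357725 1.10719908]
desiccator []
lid [([0.545, -0.277, 0.115], 0.64), ([0.51, -0.326, 0.157], 0.21)]
lid_knob [([0.549, -0.278, 0.115], 0.87)]
tap_handle [([0.514, -0.324, 0.154], 0.49)]
bar_center []
mat [([0.551, 0.257, 0.005], 0.94), ([0.625, 0.521, -0.0], 0.73), ([0.513, -0.328, 0.155], 0.33), ([0.548, -0.278, 0.115], 0.16)]
cradle_seat [([0.658, -0.015, 0.013], 0.64), ([0.547, -0.279, 0.114], 0.29)]
beaker [([0.771, 0.153, 0.033], 0.59)]
weight []
jar [([0.297, 0.376, 0.055], 0.6)]
side 404.44451137090647 270.897427109549 213.25899485691167 [[ 0.98885239 -0.14760975  0.01955282]
 [-0.05971791 -0.51344972 -0.85603923]
 [ 0.13639912  0.84532878 -0.51654092]] [-0.50078444  0.1489855   1.0812821 ]
desiccator [([0.525, -0.371, 0.046], 0.58), ([0.717, -0.144, 0.034], 0.16)]
lid [([0.541, -0.333, 0.121], 0.87)]
lid_knob [([0.538, -0.333, 0.114], 0.59)]
tap_handle [([0.504, -0.335, 0.146], 0.57)]
bar_center []
mat [([0.546, 0.245, 0.001], 0.89), ([0.617, 0.512, 0.002], 0.77)]
cradle_seat [([0.651, -0.043, 0.014], 0.6)]
beaker [([0.75, 0.134, 0.043], 0.75)]
weight [([0.715, -0.145, 0.029], 0.73)]
jar [([0.297, 0.363, 0.031], 0.46)]
1.1
```

View pics/top0.png

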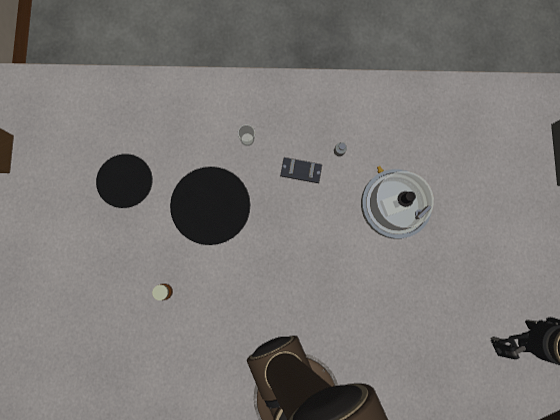

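View pics/side0.png

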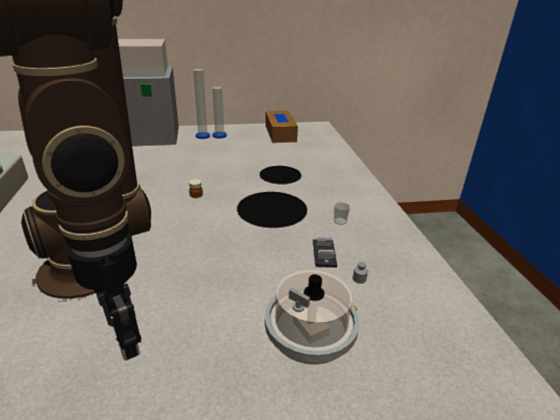

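```bash
python3 - <<'E'
import cv2
a=cv2.imread("pics/top0.png");b=cv2.imread("pics/side0.png")
cv2.imwrite("pics/t_l.png",cv2.resize(a[110:290,330:510],(600,600),interpolation=cv2.INTER_CUBIC))
cv2.imwrite("pics/s_l.png",cv2.resize(b[220:400,180:380],(667,600),interpolation=cv2.INTER_CUBIC))
cv2.imwrite("pics/t_c.png",cv2.resize(a[90:250,210:370],(600,600),interpolation=cv2.INTER_CUBIC))
E
```

```text
(no output)
```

View pics/t_l.png

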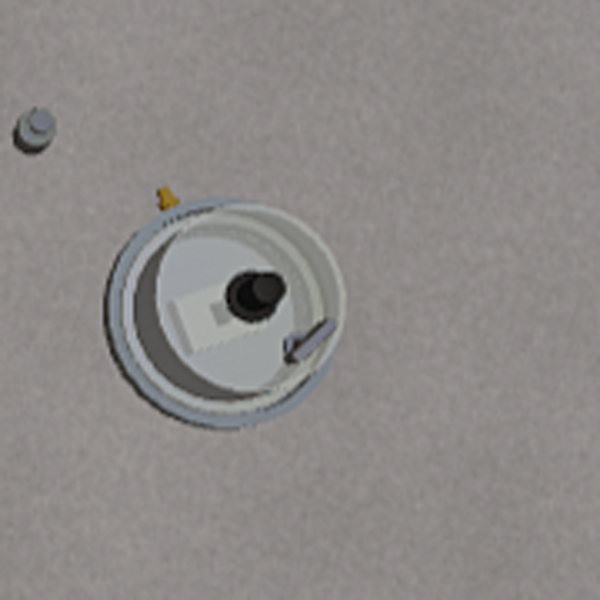

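View pics/s_l.png

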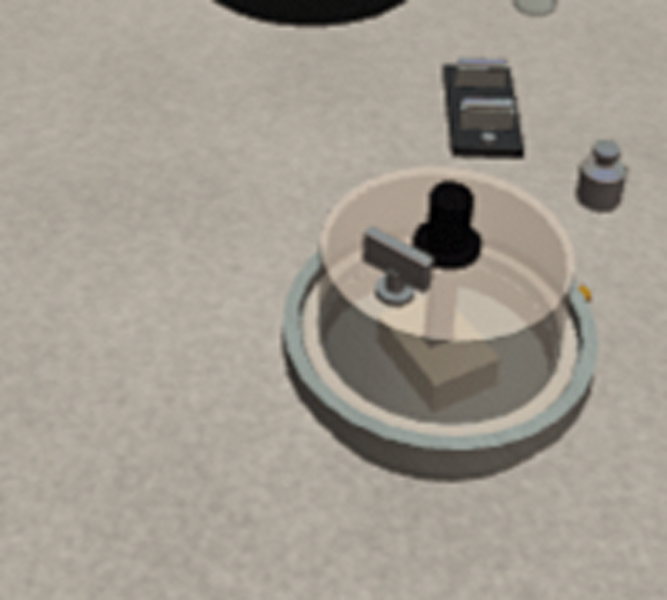

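View pics/t_c.png

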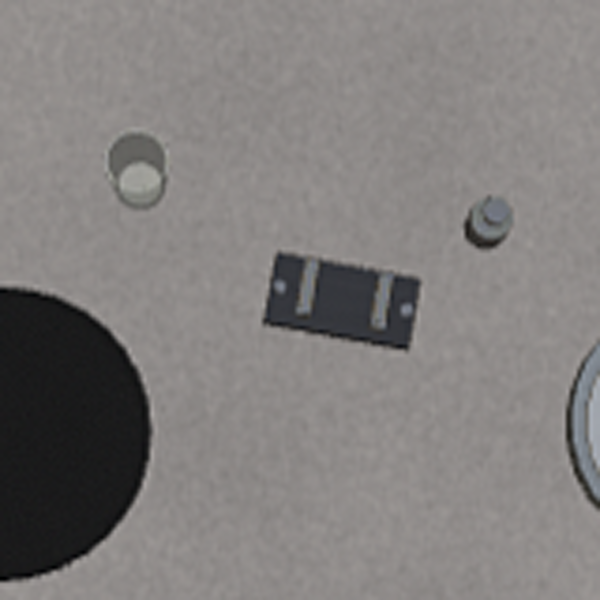

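```bash
cat > h.py <<'E'
import numpy as np,pickle,cv2
def ray(p,uv):
    d=np.array([(uv[0]-p["cx"])/p["fx"],(uv[1]-p["cy"])/p["fy"],1]); R=np.array(p["R"]);t=np.array(p["t"])
    return -R.T@t, R.T@d
def atz(p,uv,z):
    c,d=ray(p,uv); return c+d*(z-c[2])/d[2]
def proj(p,X):
    c=np.array(p["R"])@np.asarray(X,float)+np.array(p["t"]); return np.array([p["fx"]*c[0]/c[2]+p["cx"],p["fy"]*c[1]/c[2]+p["cy"]])
def tri(p1,a,p2,b):
    c1,d1=ray(p1,a);c2,d2=ray(p2,b);A=np.stack([d1,-d2],1);s=np.linalg.lstsq(A,c2-c1,rcond=None)[0]
    x,y=c1+d1*s[0],c2+d2*s[1]; return (x+y)/2,np.linalg.norm(x-y)
E
python3 - <<'E'
from h import *
np.set_printoptions(precision=4,suppress=True)
T=pickle.load(open("top0.pkl","rb"));S=pickle.load(open("side0.pkl","rb"))
# mats
for P,n,boxes in ((T,"top",[(165,160,255,250),(90,150,158,212)]),(S,"side",[(230,188,312,230),(255,162,306,186)])):
    for b in boxes:
        g=P["img"].max(2)[b[1]:b[3],b[0]:b[2]]; m=(g<70).astype(np.uint8)
        c=max(cv2.findContours(m,0,1)[0],key=cv2.contourArea)[:,0]+np.array(b[:2])
        X=np.array([atz(P,q,.003)[:2] for q in c]); (x,y),rad=cv2.minEnclosingCircle(X.astype(np.float32))
        A=np.c_[2*X,np.ones(len(X))];s=np.linalg.lstsq(A,(X**2).sum(1),rcond=None)[0]
        print(n,"mat",s[:2],np.sqrt(s[2]+s[0]**2+s[1]**2))
# cradle from top
g=T["img"][140:195,270:335].max(2); m=((g<90)).astype(np.uint8)
m=cv2.morphologyEx(m,cv2.MORPH_CLOSE,np.ones((7,7)))
c=max(cv2.findContours(m,0,1)[0],key=cv2.contourArea)[:,0]+[270,140]
X=np.array([atz(T,q,.012)[:2] for q in c],np.float32); print("cradle top",cv2.minAreaRect(X),X.mean(0))
t=lambda u,v:(330+u/3.3333-.35,110+v/3.3333-.35); s=lambda u,v:(180+u/3.333-.35,220+v/3.333-.35)
for nm,a,b,z in (("knobtop",t(268,287),s(452,190),.156),("h1",t(288,352),s(431,268),.153),("h2",t(334,323),s(368,232),.153)):
    print(nm,atz(T,a,z),atz(S,b,z),tri(T,a,S,b))
E
python3 - <<'E'
import cv2
a=cv2.imread("pics/top0.png");b=cv2.imread("pics/side0.png")
x=cv2.resize(a[165:245,355:440],None,fx=9,fy=7.4,interpolation=cv2.INTER_CUBIC)
import numpy as np
cv2.imwrite("pics/z1.png",cv2.resize(a[168:242,358:437],None,fx=8,fy=8,interpolation=cv2.INTER_CUBIC))
cv2.imwrite("pics/z2.png",cv2.resize(b[268:360,260:364],None,fx=6.4,fy=6.4,interpolation=cv2.INTER_CUBIC))
cv2.imwrite("pics/z3.png",cv2.resize(b[230:290,300:380],None,fx=9,fy=9,interpolation=cv2.INTER_CUBIC))
E
```

```text
top mat [0.5496 0.2585] 0.11740846707905306
top mat [0.622  0.5184] 0.081728412917397
side mat [0.5474 0.2563] 0.116177943956085
side mat [0.6194 0.5153] 0.0784981769829056
cradle top ((0.6583077311515808, -0.014498323202133179), (0.1190776452422142, 0.0605970062315464), 80.15375518798828) [ 0.6581 -0.0134]
knobtop [ 0.5529 -0.2918  0.156 ] [ 0.5526 -0.2883  0.156 ] (array([ 0.5521, -0.2909,  0.1583]), np.float64(0.0005934238693574415))
h1 [ 0.5012 -0.3066  0.153 ] [ 0.525  -0.3509  0.153 ] (array([ 0.5198, -0.3209,  0.1228]), np.float64(0.028147644396365756))
h2 [ 0.5249 -0.3446  0.153 ] [ 0.4947 -0.3161  0.153 ] (array([ 0.5059, -0.3345,  0.1719]), np.float64(0.031119395711701834))
```

View pics/z1.png

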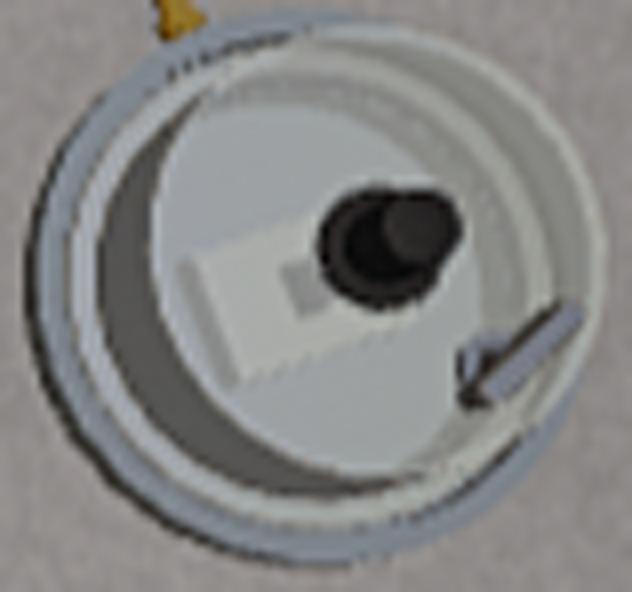

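View pics/z2.png

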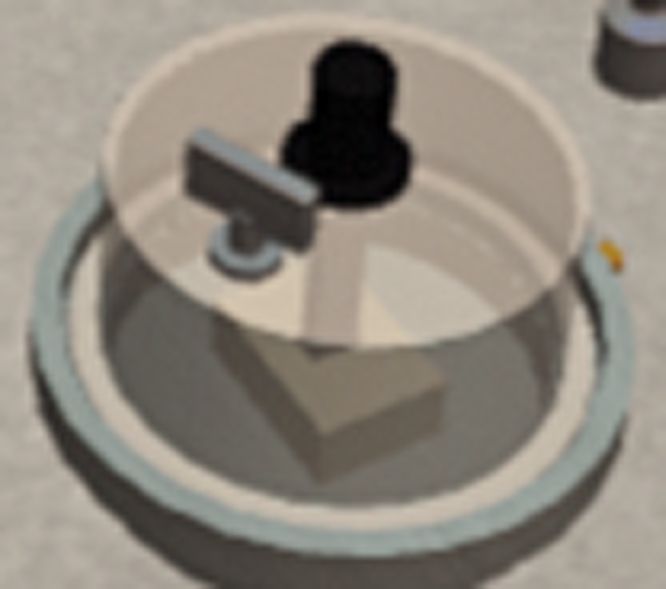

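View pics/z3.png

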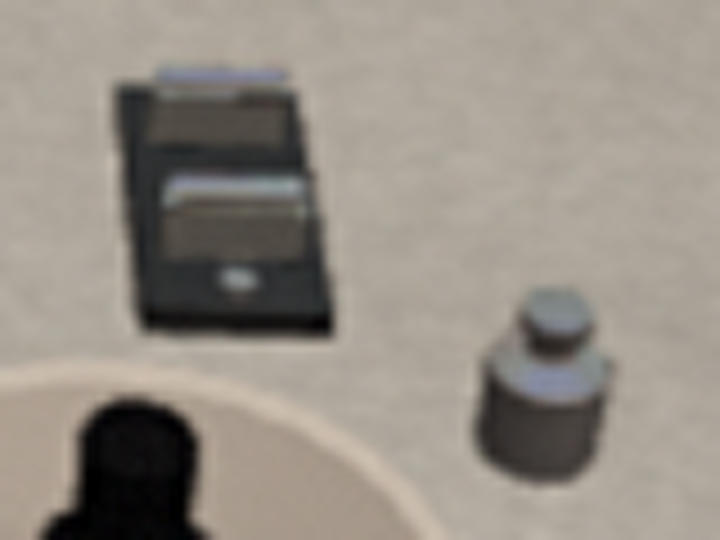

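```bash
python3 - <<'E'
from h import *
np.set_printoptions(precision=4,suppress=True)
T=pickle.load(open("top0.pkl","rb"));S=pickle.load(open("side0.pkl","rb"))
t=lambda u,v:(358+u/8-.44,168+v/8-.44); s=lambda u,v:(260+u/6.4-.42,268+v/6.4-.42); c=lambda u,v:(300+u/9-.44,230+v/9-.44)
D={}
for nm,a,b,z in (("knobtop",t(424,228),s(354,67),.156),("hA",t(577,307),s(316,191),.153),("hB",t(490,399),s(196,138),.153)):
    A,B=atz(T,a,z),atz(S,b,z);D[nm]=(A,B);print(nm,A,B,tri(T,a,S,b))
for i in (0,1):
    k,A,B=[D[n][i][:2] for n in ("knobtop","hA","hB")]; m=(A+B)/2;d=k-m;h=B-A
    print("mid",m,"dist",np.linalg.norm(d),"ang",np.degrees(np.arctan2(d[1],d[0])),"handle",np.degrees(np.arctan2(h[1],h[0])),np.linalg.norm(h))
# cradle side: block top corners z=.012, roller tops z=.038
for nm,q,z in (("nl",c(145,318),.012),("nr",c(333,318),.012),("fl",c(116,87),.012),("R1 l",c(172,182),.038),("R1 r",c(306,182),.038),("R2 l",c(158,73),.038),("R2 r",c(290,73),.038)):
    print(nm,atz(S,q,z))
E
```

```text
knobtop [ 0.5521 -0.2931  0.156 ] [ 0.5508 -0.2925  0.156 ] (array([ 0.5514, -0.2928,  0.1564]), np.float64(0.001257273174103137))
hA [ 0.5265 -0.3442  0.153 ] [ 0.5267 -0.3437  0.153 ] (array([ 0.5265, -0.3441,  0.1534]), np.float64(9.73435286444599e-05))
hB [ 0.4955 -0.3137  0.153 ] [ 0.495  -0.3158  0.153 ] (array([ 0.4955, -0.3142,  0.1515]), np.float64(0.00029166962378826176))
mid [ 0.511 -0.329] dist 0.05452334456494821 ang 41.116978468143806 handle 135.43181405823398 0.04355704623734202
mid [ 0.5108 -0.3298] dist 0.05468242669111562 ang 42.99227601178108 handle 138.6070198854194 0.04217672930216932
nl [ 0.6179 -0.0743  0.012 ]
nr [ 0.6744 -0.0814  0.012 ]
fl [0.6378 0.0458 0.012 ]
R1 l [ 0.6322 -0.0423  0.038 ]
R1 r [ 0.6731 -0.0473  0.038 ]
R2 l [0.6423 0.0155 0.038 ]
R2 r [0.6844 0.0104 0.038 ]
```

```bash
cat >> h.py <<'E'
from scipy.spatial.transform import Rotation as Ro
def down(deg):
    a=np.radians(deg); y=np.array([np.cos(a),np.sin(a),0]);z=np.array([0,0,-1.]);x=np.cross(y,z)
    return Ro.from_matrix(np.stack([x,y,z],1)).as_quat()
TAP=np.array([.511,-.3294]);KN=np.array([.5515,-.293])
def st(r,m=""):
    s=r.read_state();print(m,round(s["clock"],2),"F",np.round(s["contact_force"],1),"M",np.round(s["moment"],2),"w",round(s["grip_width"],4),"p",np.round(s["tool_pos"],4),"q6",round(float(s["q"][5]),2));return s
E
cat > a.py <<'E'
from cell import r
from h import *
P=[*TAP,.124]
for o in (0,180):
    for d in (92,132,136): q=r.solve_ik(P,down(d+o)); print(o,d,None if q is None else np.round(q,2))
E
python3 a.py
```

```text
0 92 [-0.57  0.3  -0.06  1.21  0.   -0.61]
0 132 [-0.57  0.3  -0.06  1.21  0.   -1.31]
0 136 [-0.57  0.3  -0.06  1.21  0.   -1.38]
180 92 [-0.57  0.3  -0.06  1.21  0.    2.53]
180 132 [-0.57  0.3  -0.06  1.21  0.    1.84]
180 136 [-0.57  0.3  -0.06  1.21  0.    1.77]
```

```bash
cat > b.py <<'E'
from cell import r
from h import *
r.move_pose([*TAP,.20],down(272))
r.move_linear([*TAP,.124],v=.15); st(r,"down")
r.grasp(25); st(r,"closed")
for d in (285,298,308):
    r.move_pose([*TAP,.124],down(d)); st(r,d)
for n in ("top","side"):
    p=r.get_image(n); cv2.imwrite(f"pics/{n}1.png",p["img"][:,:,::-1])
E
python3 b.py
```

```text
down 3.02 F [-0.3  0.8  0.5] M [ 0.01  0.01 -0.01] w 0.0854 p [ 0.5109 -0.33    0.1248] q6 2.53
closed 3.68 F [-0.7  3.7  4.7] M [ 0.79  0.2  -0.07] w 0.0105 p [ 0.5111 -0.329   0.1244] q6 2.53
285 4.02 F [-1.6  3.7  5.1] M [0.76 0.34 0.07] w 0.0105 p [ 0.5111 -0.329   0.1244] q6 2.31
298 4.35 F [-0.6  2.8  4. ] M [0.81 0.22 0.04] w 0.011 p [ 0.5111 -0.329   0.1244] q6 2.08
308 4.64 F [-1.7  4.7  5.2] M [0.81 0.26 0.05] w 0.0108 p [ 0.5111 -0.329   0.1244] q6 1.91
```

```bash
cat > c.py <<'E'
from cell import r
from h import *
for d in (311,313,315,317,319):
    r.move_pose([*TAP,.124],down(d)); s=st(r,d)
    if abs(s["moment"][2])>.6: break
r.open(); r.move_linear([*TAP,.23],v=.2); st(r)
r.move_pose([.40,-.15,.30],down(313))
for n in ("top","side"):
    p=r.get_image(n); cv2.imwrite(f"pics/{n}2.png",p["img"][:,:,::-1]); pickle.dump(p,open(f"{n}2.pkl","wb"))
b=cv2.imread("pics/side2.png");a=cv2.imread("pics/top2.png")
cv2.imwrite("pics/z4.png",np.hstack([cv2.resize(b[268:360,260:364],(416,368),interpolation=2),cv2.resize(a[168:242,358:437],(380,368),interpolation=2)]))
E
python3 c.py
```

```text
311 4.99 F [-1.3  4.6  5.5] M [0.8  0.2  0.08] w 0.0105 p [ 0.511  -0.329   0.1244] q6 1.85
313 5.24 F [-1.7  4.9  6.1] M [0.76 0.25 0.03] w 0.0108 p [ 0.511  -0.3289  0.1244] q6 1.82
315 5.49 F [-1.4  4.5  5. ] M [0.84 0.26 0.01] w 0.0105 p [ 0.5111 -0.3289  0.1245] q6 1.78
317 5.74 F [-0.8  3.7  5.5] M [0.83 0.19 0.05] w 0.0104 p [ 0.5111 -0.329   0.1245] q6 1.75
319 5.99 F [-2.2  3.7  6.1] M [ 0.83  0.28 -0.18] w 0.0108 p [ 0.5111 -0.329   0.1244] q6 1.71
 7.38 F [-0.6 -1.  -0.6] M [-0.01  0.02 -0.01] w 0.0854 p [ 0.5108 -0.3293  0.229 ] q6 1.71
```

View pics/z4.png

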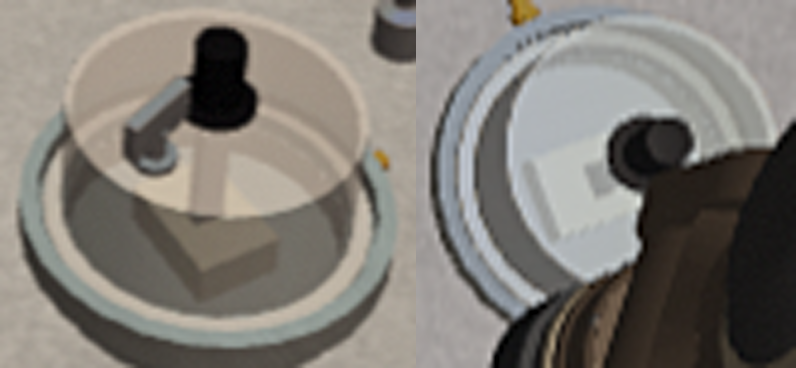

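```bash
python3 - <<'E'
from h import *
b=cv2.imread("pics/side2.png")
cv2.imwrite("pics/z5.png",cv2.resize(b[282:315,285:330],None,fx=16,fy=16,interpolation=2))
E
```

```text
(no output)
```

View pics/z5.png

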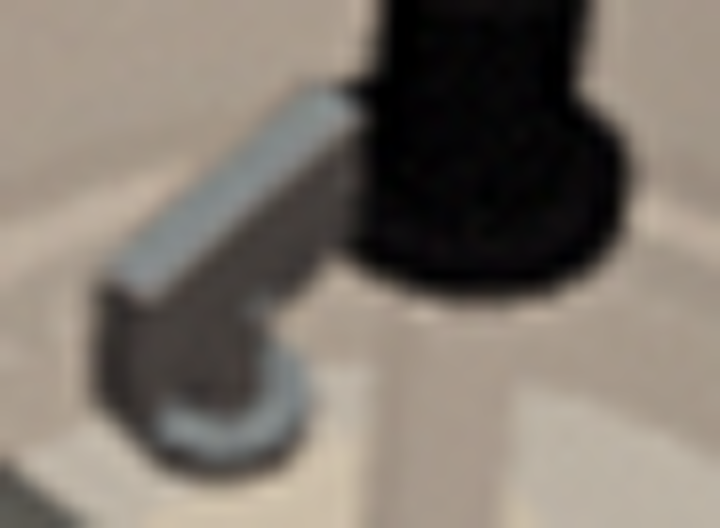

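```bash
python3 - <<'E'
from h import *
S=pickle.load(open("side2.pkl","rb"))
q=lambda u,v:atz(S,(285+u/16-.47,282+v/16-.47),.153)
A,B=q(130,285),q(338,100);d=B-A;print(A,B,np.degrees(np.arctan2(d[1],d[0])),np.linalg.norm(d)); m=(A+B)/2; k=KN-m[:2];print(m,np.degrees(np.arctan2(k[1],k[0])))
E
```

```text
[ 0.49424267 -0.34494483  0.153     ] [ 0.5264107  -0.31578404  0.153     ] 42.192762395553785 0.043418131056201605
[ 0.51032668 -0.33036444  0.153     ] 42.22347877354803
```

The handle now lies at 42.2°, the same bearing as the tap-to-knob line, after the jaws were driven past the stop. So the tap is fully open. Next I grip the knob and lift carefully.

```bash
cat > d.py <<'E'
from cell import r
from h import *
o=down(312)
r.move_pose([*KN,.23],o); r.move_linear([*KN,.123],v=.15); st(r,"at")
r.grasp(60); s=st(r,"grip")
x,y,z=[*KN,.123]
r.move_linear([x,y,z+.004],v=.02); s=st(r,"lift4")
if s["contact_force"][2]<-25: print("HELD"); r.move_linear([x,y,z],v=.02); raise SystemExit
r.move_linear([x,y,z+.14],v=.12); s=st(r,"lift")
p=r.get_image("side"); cv2.imwrite("pics/side3.png",p["img"][:,:,::-1])
E
python3 d.py
```

```text
at 10.12 F [ 0.3 -0.6  0.6] M [0.05 0.02 0.01] w 0.0853 p [ 0.552  -0.293   0.1246] q6 1.92
grip 10.69 F [-0.1  1.5  4.1] M [ 0.3   0.28 -0.01] w 0.0267 p [ 0.5516 -0.293   0.1235] q6 1.92
lift4 11.04 F [ 0.4  0.4 -5.5] M [-0.04 -0.05  0.04] w 0.0265 p [ 0.5511 -0.2929  0.1261] q6 1.92
lift 12.32 F [ 0.6 -0.8 -5. ] M [-0.05 -0.01 -0.05] w 0.0261 p [ 0.5512 -0.2928  0.2621] q6 1.92
```

View pics/side3.png

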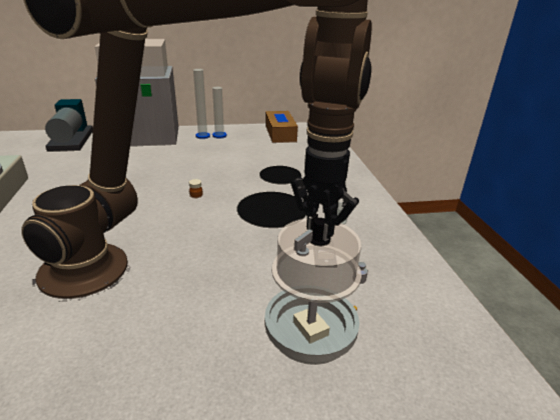

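```bash
cat > e.py <<'E'
from cell import r
from h import *
M=[.5485,.2575]
o=down(365)
r.move_pose([*M,.262],o); st(r,"above")
r.move_linear([*M,.105],v=.15); st(r,"low")
for z in (.097,.0945,.093,.0915,.090,.0885):
    r.move_linear([*M,z],v=.03); s=st(r,z)
    if s["contact_force"][2]>0: break
E
python3 e.py
```

```text
above 14.36 F [ 0.  -0.  -5.1] M [-0.04  0.04  0.01] w 0.0266 p [0.549  0.2566 0.262 ] q6 1.92
low 15.56 F [-0.1 -0.5 -5.7] M [ 0.02 -0.04 -0.01] w 0.0264 p [0.5492 0.2577 0.1062] q6 1.92
0.097 15.97 F [-0.5 -0.8 -6.5] M [ 0.08 -0.04  0.05] w 0.0266 p [0.5483 0.2574 0.0968] q6 1.92
0.0945 16.23 F [-0.3  1.1 -6.2] M [0.03 0.02 0.01] w 0.0263 p [0.5484 0.2575 0.0943] q6 1.92
0.093 16.48 F [-0.8 -0.6 -4.3] M [0.02 0.02 0.01] w 0.0264 p [0.5484 0.2575 0.0929] q6 1.92
0.0915 16.73 F [-2.5 -0.8  2.6] M [-0.22  0.63  0.07] w 0.0266 p [0.5487 0.2576 0.0925] q6 1.92
```

Contact came at the expected height. I release, retreat and look.

```bash
cat > f.py <<'E'
from cell import r
from h import *
r.open(); M=[.5485,.2575]
r.move_linear([*M,.23],v=.2); st(r)
r.move_pose([.30,.0,.35],down(365-25))
for n in ("top","side"):
    p=r.get_image(n); cv2.imwrite(f"pics/{n}4.png",p["img"][:,:,::-1]); pickle.dump(p,open(f"{n}4.pkl","wb"))
    for l in ("bar_center","lid_knob"): print(n,l,[(np.round(d["at"],3),round(d["p"],2)) for d in r.search_frame(l,p)])
b=cv2.imread("pics/side4.png");a=cv2.imread("pics/top4.png")
cv2.imwrite("pics/z6.png",cv2.resize(b[285:357,260:364],None,fx=7,fy=7,interpolation=2))
cv2.imwrite("pics/z7.png",cv2.resize(a[168:242,358:437],None,fx=8,fy=8,interpolation=2))
E
python3 f.py
```

```text
18.18 F [-0.2 -0.2  0.2] M [ 0.04 -0.02 -0.01] w 0.0855 p [0.5482 0.2574 0.2288] q6 1.92
top bar_center [(array([ 0.547, -0.289,  0.079]), 0.38)]
top lid_knob [(array([0.544, 0.248, 0.083]), 0.87)]
side bar_center [(array([ 0.551, -0.298,  0.071]), 0.79)]
side lid_knob [(array([0.535, 0.205, 0.071]), 0.7), (array([0.545, 0.197, 0.116]), 0.51)]
```

View pics/top4.png

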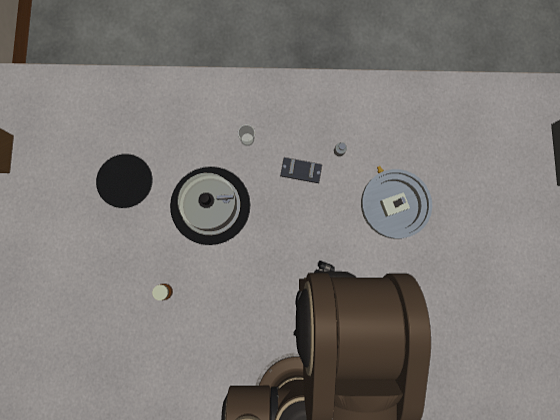

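View pics/side4.png

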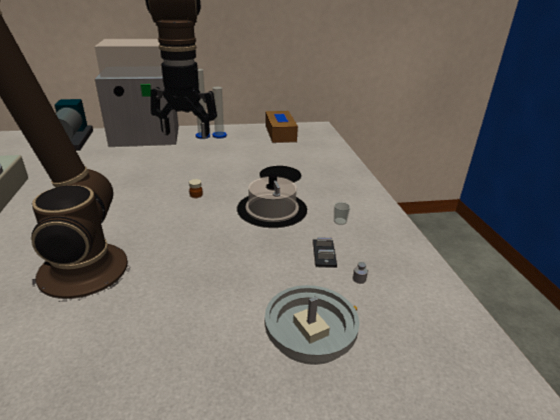

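View pics/z6.png

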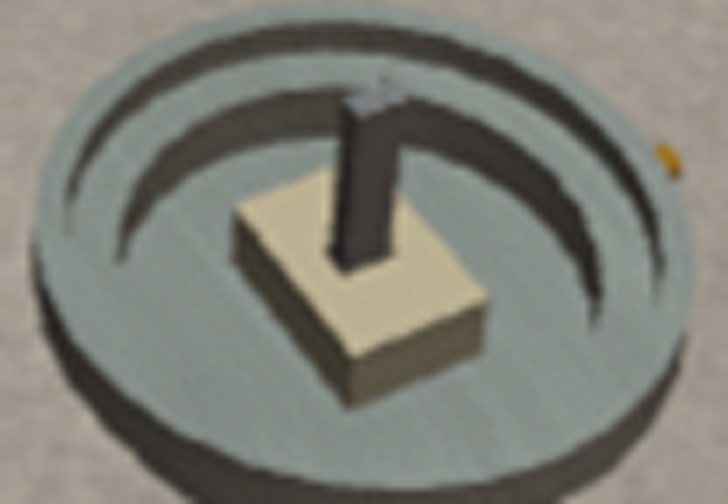

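View pics/z7.png

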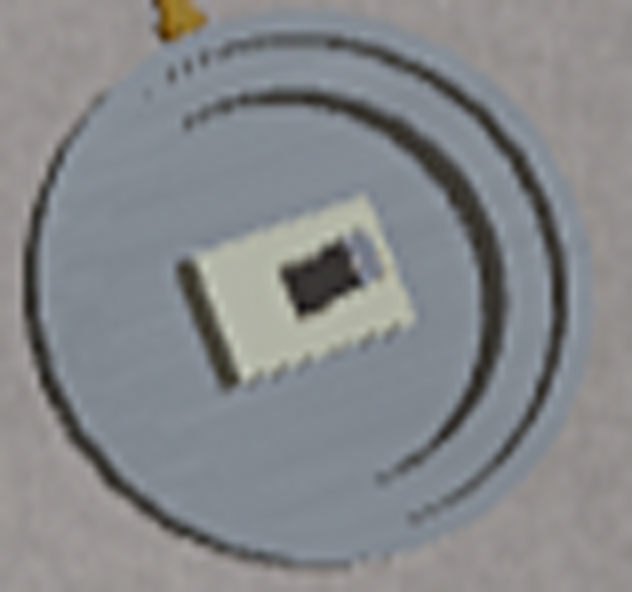

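```bash
cat > bar.py <<'E'
from h import *
np.set_printoptions(precision=4,suppress=True)
T=pickle.load(open("top4.pkl","rb"));S=pickle.load(open("side4.pkl","rb"))
t=lambda u,v:(358+u/8-.44,168+v/8-.44); s=lambda u,v:(260+u/7-.43,285+v/7-.43)
print("bartop",atz(T,t(366,256),.1),atz(S,s(376,97),.1),tri(T,t(366,256),S,s(376,97)))
RT=np.array([atz(T,t(*c),.035) for c in ((193,258),(365,195),(413,318),(238,385))])
RS=np.array([atz(S,s(*c),.035) for c in ((235,208),(352,358),(488,297),)])
print(RT,RT.mean(0));print(RS,(RS[0]+RS[2])/2)
an=lambda v:np.degrees(np.arctan2(v[1],v[0]))
print([an(RT[1]-RT[0]),an(RT[2]-RT[3]),an(RT[3]-RT[0])+90,an(RT[2]-RT[1])+90,an(RS[1]-RS[0]),an(RS[2]-RS[1])])
# desiccator outer ring centre (fit by dots) from top z=.048: extremes
print("dish",atz(T,t((30+592)/2,(10+565)/2),.04))
# lid on mat
for P,n,z in((T,"top",.125),(S,"side",.125)):
    m=(P["img"].max(2)<45).astype(np.uint8)
E
python3 bar.py
python3 - <<'E'
import cv2
b=cv2.imread("pics/side4.png");a=cv2.imread("pics/top4.png")
cv2.imwrite("pics/z8.png",cv2.resize(a[160:250,165:255],None,fx=6.4,fy=6.4,interpolation=2))
cv2.imwrite("pics/z9.png",cv2.resize(b[170:230,230:315],None,fx=9,fy=9,interpolation=2))
E
```

```text
bartop [ 0.553  -0.2932  0.1   ] [ 0.5517 -0.2925  0.1   ] (array([ 0.5522, -0.2929,  0.1005]), np.float64(0.0013750441613065766))
[[ 0.564  -0.2518  0.035 ]
 [ 0.5883 -0.3169  0.035 ]
 [ 0.5422 -0.3329  0.035 ]
 [ 0.5167 -0.2668  0.035 ]] [ 0.5528 -0.2921  0.035 ]
[[ 0.516  -0.269   0.035 ]
 [ 0.539  -0.3345  0.035 ]
 [ 0.5864 -0.3162  0.035 ]] [ 0.5512 -0.2926  0.035 ]
[np.float64(-69.47848917093096), np.float64(-68.84760365798624), np.float64(-72.31303652182905), np.float64(-70.89822200957164), np.float64(-70.61266870564616), np.float64(21.105586077879956)]
dish [ 0.5524 -0.2936  0.04  ]
```

View pics/z8.png

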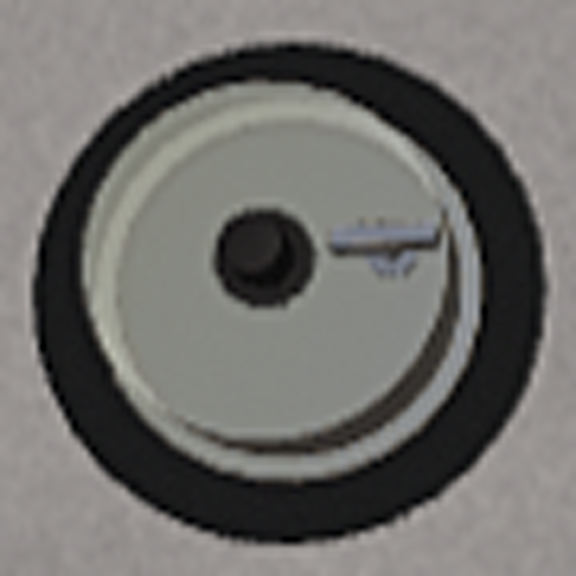

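View pics/z9.png

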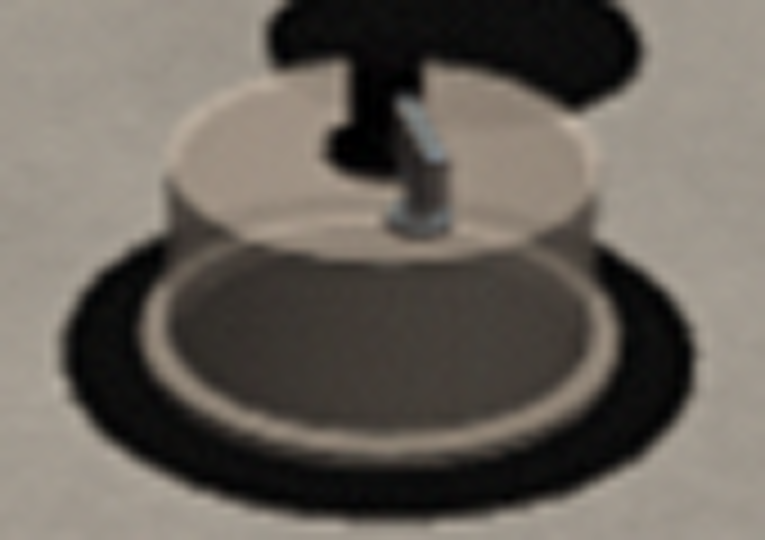

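```bash
cat >> h.py <<'E'
BAR=np.array([.5523,-.2928,.055]);SEAT=np.array([.658,-.0153,.043]);CY=np.radians(80);BX=np.radians(20)
UP=np.array([0,0,1.])
def tool(zt,jaw):
    x=np.cross(jaw,zt); return Ro.from_matrix(np.stack([x,jaw,zt],1))
def combo(sgn,hs,flip,th,off=.005,tip=.015):
    th=np.radians(th)
    o=sgn*np.array([-np.sin(BX),np.cos(BX),0]); zt=-(np.cos(th)*UP+np.sin(th)*o)
    jaw=np.cross(UP,o)*(1 if flip else -1); R1=tool(zt,jaw)
    p1=BAR+off*UP+zt*tip
    h=hs*np.array([np.cos(CY),np.sin(CY),0]); zt2=-(np.cos(th)*h+np.sin(th)*UP)
    jaw2=np.cross(h,UP)*(1 if flip else -1); R2=tool(zt2,jaw2)   # (UP,o)->(h,UP)
    p2=SEAT+off*h+zt2*tip
    return p1,R1.as_quat(),zt,p2,R2.as_quat(),zt2
E
cat > g.py <<'E'
from cell import r
from h import *
q0=r.read_state()["q"]
for th in (45,50,55,60):
  for sg in (1,-1):
   for hs in (1,-1):
    for fl in (0,1):
      p1,o1,z1,p2,o2,z2=combo(sg,hs,fl,th)
      L=[r.solve_ik(p1-.09*z1,o1),r.solve_ik(p1,o1),r.solve_ik(p1+[0,0,.13],o1),r.solve_ik(p2+[0,0,.1],o2),r.solve_ik(p2,o2)]
      if all(x is not None for x in L): print(th,sg,hs,fl); [print("   ",np.round(x,2)) for x in L[1:]]
E
python3 g.py
```

```text
45 1 1 0
    [-0.22  0.12 -0.71  0.24 -0.64  0.84]
    [-0.22 -0.01 -0.53  0.56 -0.64  0.84]
    [ 0.26  0.66  0.29  1.61 -0.7  -0.99]
    [ 0.26  0.71  0.17  1.42 -0.7  -0.99]
45 1 1 1
    [-0.22  0.12 -0.71  0.24 -0.64 -2.3 ]
    [-0.22 -0.01 -0.53  0.56 -0.64 -2.3 ]
    [ 0.26  0.66  0.29  1.61 -0.7   2.15]
    [ 0.26  0.71  0.17  1.42 -0.7   2.15]
45 1 -1 0
    [-0.22  0.12 -0.71  0.24 -0.64  0.84]
    [-0.22 -0.01 -0.53  0.56 -0.64  0.84]
    [-0.33  0.47  0.01  1.27  0.77  1.35]
    [-0.33  0.54 -0.11  1.08  0.77  1.35]
45 1 -1 1
    [-0.22  0.12 -0.71  0.24 -0.64 -2.3 ]
    [-0.22 -0.01 -0.53  0.56 -0.64 -2.3 ]
    [-0.33  0.47  0.01  1.27  0.77 -1.79]
    [-0.33  0.54 -0.11  1.08  0.77 -1.79]
50 1 1 0
    [-0.19  0.13 -0.77  0.12 -0.72  0.82]
    [-0.19 -0.02 -0.6   0.45 -0.72  0.82]
    [ 0.24  0.61  0.26  1.55 -0.63 -1.05]
    [ 0.24  0.67  0.13  1.36 -0.63 -1.05]
50 1 1 1
    [-0.19  0.13 -0.77  0.12 -0.72 -2.32]
    [-0.19 -0.02 -0.6   0.45 -0.72 -2.32]
    [ 0.24  0.61  0.26  1.55 -0.63  2.09]
    [ 0.24  0.67  0.13  1.36 -0.63  2.09]
50 1 -1 0
    [-0.19  0.13 -0.77  0.
[... 1039 characters left out ...]
    [-0.14  0.16 -0.89 -0.16 -0.87  0.76]
    [-0.14 -0.03 -0.73  0.19 -0.87  0.76]
    [ 0.18  0.54  0.21  1.44 -0.49 -1.16]
    [ 0.18  0.59  0.06  1.25 -0.49 -1.16]
60 1 1 1
    [-0.14  0.16 -0.89 -0.16 -0.87 -2.38]
    [-0.14 -0.03 -0.73  0.19 -0.87 -2.38]
    [ 0.18  0.54  0.21  1.44 -0.49  1.98]
    [ 0.18  0.59  0.06  1.25 -0.49  1.98]
60 1 -1 0
    [-0.14  0.16 -0.89 -0.16 -0.87  0.76]
    [-0.14 -0.03 -0.73  0.19 -0.87  0.76]
    [-0.25  0.41  0.02  1.22  0.52  1.49]
    [-0.25  0.47 -0.12  1.02  0.52  1.49]
60 1 -1 1
    [-0.14  0.16 -0.89 -0.16 -0.87 -2.38]
    [-0.14 -0.03 -0.73  0.19 -0.87 -2.38]
    [-0.25  0.41  0.02  1.22  0.52 -1.65]
    [-0.25  0.47 -0.12  1.02  0.52 -1.65]
```

```bash
cat > k.py <<'E'
from cell import r
from h import *
p1,o1,z1,p2,o2,z2=combo(1,-1,0,50)
r.move_pose(p1-.10*z1,o1); st(r,"pre")
for n in ("top","side"): p=r.get_image(n); cv2.imwrite(f"pics/{n}5.png",p["img"][:,:,::-1])
r.move_linear(p1,o1,v=.10); st(r,"at")
for n in ("top","side"): p=r.get_image(n); cv2.imwrite(f"pics/{n}6.png",p["img"][:,:,::-1])
a=cv2.imread("pics/top6.png");b=cv2.imread("pics/side6.png")
cv2.imwrite("pics/z10.png",np.hstack([cv2.resize(b[260:360,250:370],(480,400),interpolation=2),cv2.resize(a[160:245,340:440],(320,400),interpolation=2)]))
E
python3 k.py
```

```text
pre 21.35 F [-0.3 -0.2  0.4] M [0.59 0.27 0.03] w 0.0853 p [ 0.5306 -0.2315  0.1154] q6 1.0
at 22.6 F [ 0.3 -0.8  0. ] M [ 0.7  0.3 -0. ] w 0.0853 p [ 0.5564 -0.3034  0.0508] q6 0.82
```

View pics/z10.png

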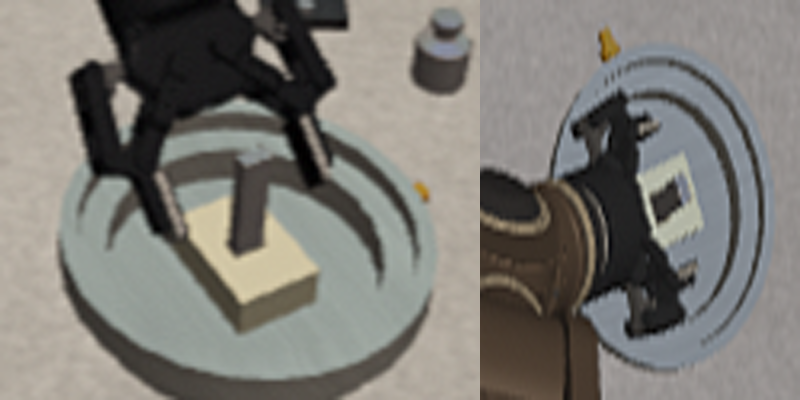

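```bash
cat > l.py <<'E'
from cell import r
from h import *
p1,o1,z1,p2,o2,z2=combo(1,-1,0,50)
r.grasp(60); st(r,"grip")
if r.read_state()["grip_width"]<.012: raise SystemExit
r.move_linear(p1+[0,0,.03],o1,v=.05); st(r,"30")
r.move_linear(p1+[0,0,.14],o1,v=.15); st(r,"140")
for n in ("top","side"): p=r.get_image(n); cv2.imwrite(f"pics/{n}7.png",p["img"][:,:,::-1])
b=cv2.imread("pics/side7.png")
cv2.imwrite("pics/z11.png",cv2.resize(b[190:360,230:400],(600,600),interpolation=2))
E
python3 l.py
```

```text
grip 23.32 F [-0.   0.9  1. ] M [ 0.55  0.22 -0.04] w 0.0169 p [ 0.5563 -0.3036  0.0505] q6 0.82
30 24.07 F [ 0.1  0.1 -0.7] M [ 0.82  0.28 -0.01] w 0.0169 p [ 0.5561 -0.3035  0.0803] q6 0.82
140 24.96 F [-0.6  0.1 -0.4] M [0.84 0.33 0.01] w 0.0165 p [ 0.5556 -0.3034  0.1889] q6 0.82
```

View pics/z11.png

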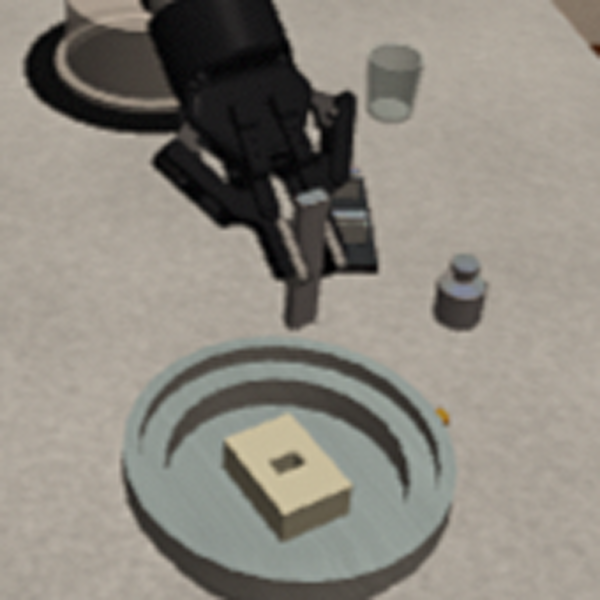

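```bash
cat > m.py <<'E'
from cell import r
from h import *
p1,o1,z1,p2,o2,z2=combo(1,-1,0,50)
r.move_pose(p2+[0,0,.09],o2)
r.move_linear(p2+[0,0,.02],o2,v=.12); r.dwell(.1); st(r,"above")
for n in ("top","side"): p=r.get_image(n); cv2.imwrite(f"pics/{n}8.png",p["img"][:,:,::-1]); pickle.dump(p,open(f"{n}8.pkl","wb"))
a=cv2.imread("pics/top8.png");b=cv2.imread("pics/side8.png")
cv2.imwrite("pics/z12.png",np.hstack([cv2.resize(b[225:285,295:365],(400,343),interpolation=2),cv2.resize(a[140:200,270:340],(400,343),interpolation=2)]))
E
python3 m.py
```

```text
above 27.17 F [ 0.1  0.2 -0.4] M [-0.74  0.14 -0.01] w 0.0166 p [ 0.6595 -0.0109  0.0527] q6 1.4
```

View pics/z12.png

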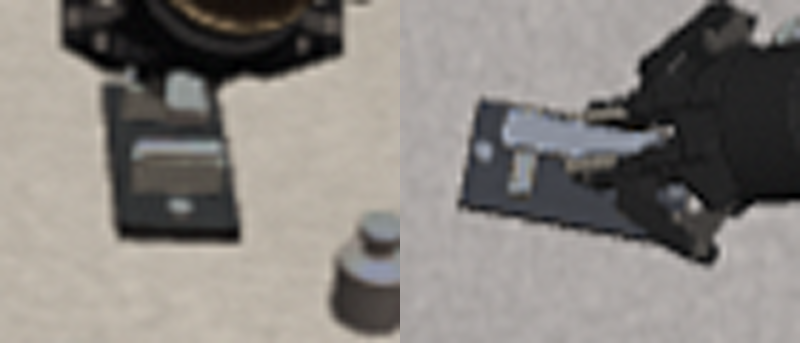

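View pics/side8.png

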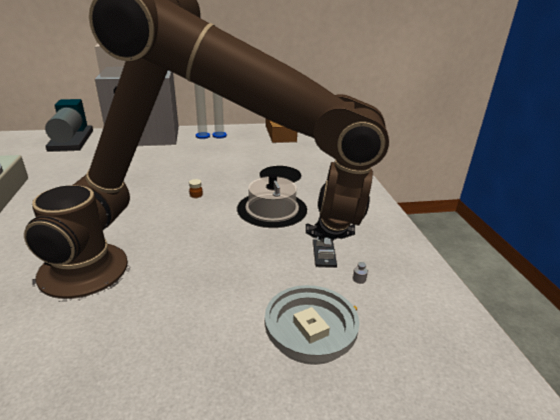

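```bash
python3 - <<'E'
from h import *
np.set_printoptions(precision=4,suppress=True)
T=pickle.load(open("top8.pkl","rb"));S=pickle.load(open("side8.pkl","rb"))
y=np.array([np.cos(CY),np.sin(CY),0]);x=np.array([np.sin(CY),-np.cos(CY),0])
a=cv2.resize(T["img"][140:200,270:340][:,:,::-1],(770,660),interpolation=2)
b=cv2.resize(S["img"][225:285,295:365][:,:,::-1],(770,660),interpolation=2)
c=SEAT+[0,0,.0255]
P=[c+i*.009*x+j*.045*y for i,j in((1,1),(1,-1),(-1,-1),(-1,1))]
R=[SEAT-[0,0,.005]+i*.02*x+j*.03*y for i,j in((1,1),(1,-1),(-1,-1),(-1,1))]
for im,p,o in((a,T,(270,140)),(b,S,(295,225))):
    for Q,col in((P,(0,0,255)),(R,(0,255,0))):
        pts=np.array([(proj(p,q)+.5-np.array(o))*11 for q in Q]).astype(int)
        cv2.polylines(im,[pts],True,col,1)
cv2.imwrite("pics/z13.png",a);cv2.imwrite("pics/z14.png",b)
E
```

```text
(no output)
```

View pics/z13.png

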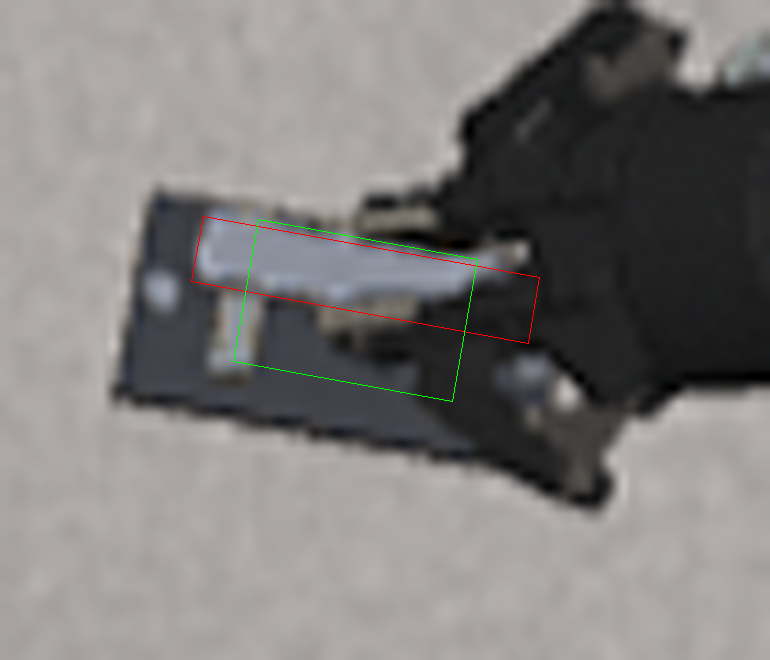

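View pics/z14.png

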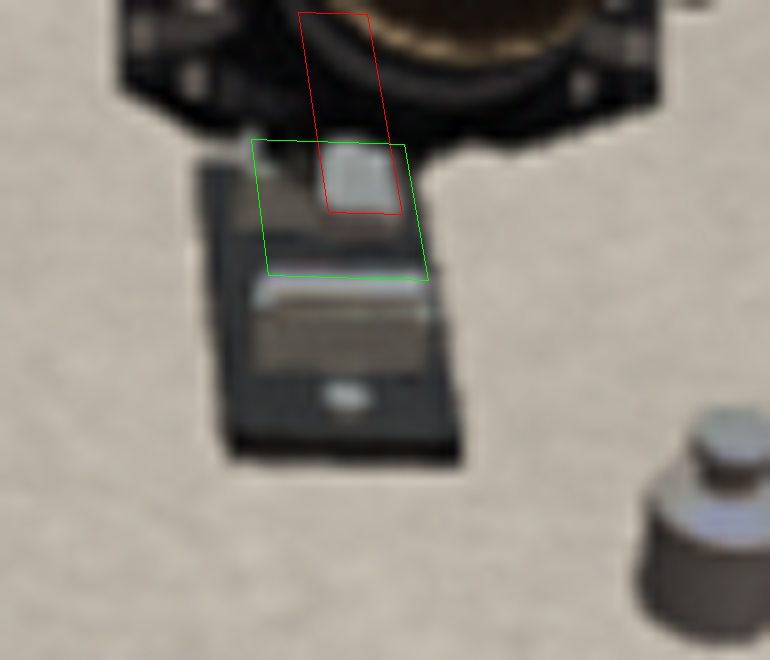

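```bash
python3 - <<'E'
from h import *
np.set_printoptions(precision=4,suppress=True)
T=pickle.load(open("top0.pkl","rb"));S=pickle.load(open("side0.pkl","rb"))
y=np.array([np.cos(CY),np.sin(CY),0]);x=np.array([np.sin(CY),-np.cos(CY),0])
R=[SEAT-[0,0,.005]+i*.02*x+j*.03*y for i,j in((1,1),(1,-1),(-1,-1),(-1,1))]
B=[np.array([*SEAT[:2],.012])+i*.03*x+j*.06*y for i,j in((1,1),(1,-1),(-1,-1),(-1,1))]
ims=[]
for p,o in((T,(270,145)),(S,(300,225))):
    im=cv2.resize(p["img"][o[1]:o[1]+50,o[0]:o[0]+60][:,:,::-1],(780,650),interpolation=2)
    for Q,col in((R,(0,255,0)),(B,(0,0,255))):
        pts=np.array([(proj(p,q)+.5-np.array(o))*13 for q in Q]).astype(int); cv2.polylines(im,[pts],True,col,1)
    ims.append(im)
cv2.imwrite("pics/z15.png",ims[0]);cv2.imwrite("pics/z16.png",ims[1])
E
```

```text
(no output)
```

View pics/z15.png

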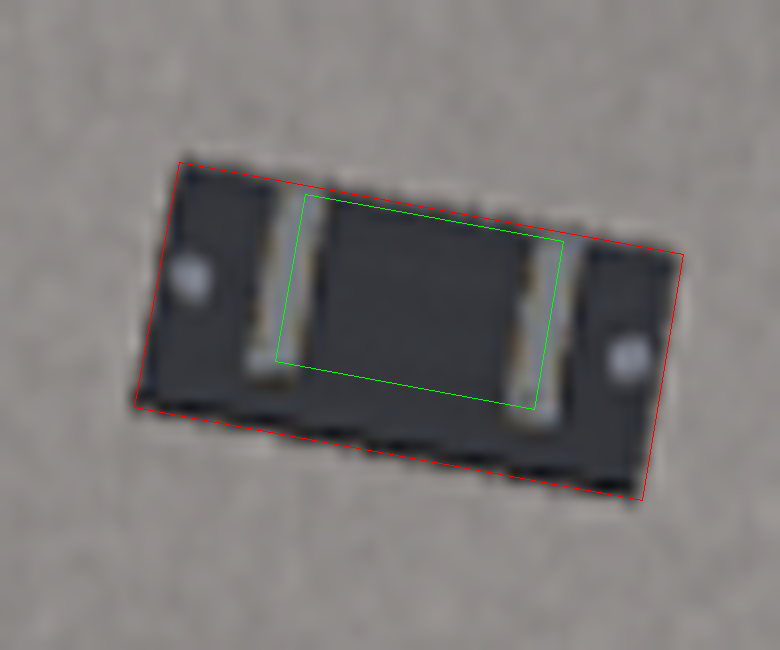

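View pics/z16.png

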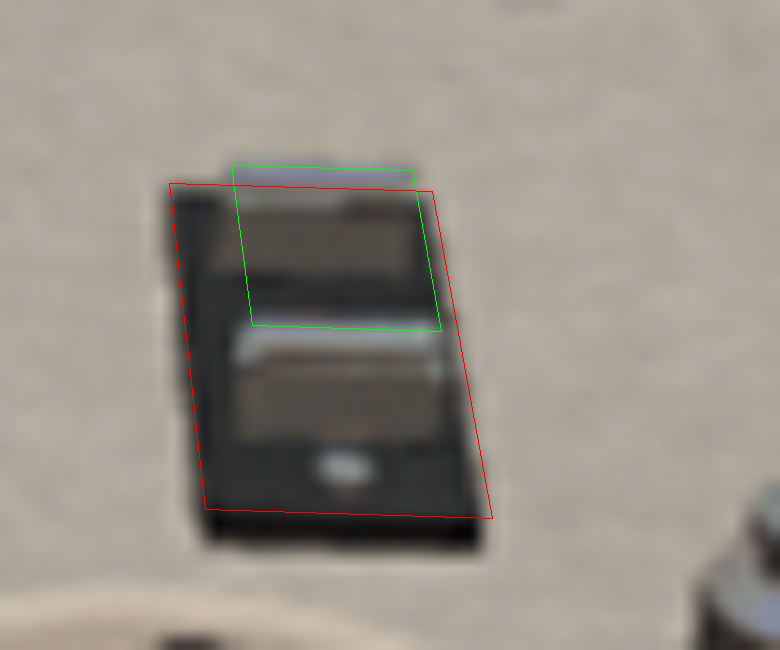

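```bash
cat > n.py <<'E'
from cell import r
from h import *
p1,o1,z1,p2,o2,z2=combo(1,-1,0,50)
p2=p2+[-.002,.0013,0]
r.move_linear(p2+[0,0,.006],o2,v=.05); s0=st(r,"6")
for dz in (.003,.0015,.0005,-.0005,-.0015,-.0025):
    r.move_linear(p2+[0,0,dz],o2,v=.02); s=st(r,dz)
    if s["contact_force"][2]>2: break
for n in ("top","side"): p=r.get_image(n); cv2.imwrite(f"pics/{n}9.png",p["img"][:,:,::-1]); pickle.dump(p,open(f"{n}9.pkl","wb"))
E
python3 n.py
```

```text
6 27.7 F [ 0.7 -0.4 -1.6] M [-0.72  0.13  0.02] w 0.0168 p [ 0.6564 -0.0092  0.0369] q6 1.4
0.003 28.0 F [ 0.   0.3 -1.3] M [-0.71  0.08 -0.02] w 0.0169 p [ 0.6568 -0.0095  0.0344] q6 1.4
0.0015 28.25 F [-0.   0.7 -0.7] M [-0.65  0.12 -0.01] w 0.017 p [ 0.6568 -0.0094  0.0329] q6 1.4
0.0005 28.5 F [ 0.5 -0.5 -0.6] M [-0.71  0.15 -0.02] w 0.0167 p [ 0.6568 -0.0094  0.032 ] q6 1.4
-0.0005 28.75 F [0.6 0.3 0.7] M [-0.55  0.07  0.01] w 0.0169 p [ 0.657  -0.0094  0.0312] q6 1.4
-0.0015 29.0 F [-2.3 -1.3  6.2] M [-0.06  0.36  0.35] w 0.0166 p [ 0.657  -0.0094  0.0311] q6 1.4
```

```bash
cat > o.py <<'E'
from cell import r
from h import *
p1,o1,z1,p2,o2,z2=combo(1,-1,0,50)
r.open(); st(r,"open")
c=np.array(r.read_state()["tool_pos"])
r.move_linear(c-z2*.08+[0,0,.02],o2,v=.12); st(r,"ret")
r.move_pose([.30,.0,.35],down(340))
for n in ("top","side"): p=r.get_image(n); cv2.imwrite(f"pics/{n}10.png",p["img"][:,:,::-1]); pickle.dump(p,open(f"{n}10.pkl","wb"))
y=np.array([np.cos(CY),np.sin(CY),0]);x=np.array([np.sin(CY),-np.cos(CY),0])
Sx=np.array([.657,-.0148,.048])
ims=[]
for n,o in (("top",(270,145)),("side",(300,225))):
    p=pickle.load(open(n+"10.pkl","rb"))
    im=cv2.resize(p["img"][o[1]:o[1]+50,o[0]:o[0]+60][:,:,::-1],(780,650),interpolation=2)
    im2=im.copy()
    for Q,col in(([Sx+i*.009*x+j*.045*y for i,j in((1,1),(1,-1),(-1,-1),(-1,1))],(0,0,255)),):
        pts=np.array([(proj(p,q)+.5-np.array(o))*13 for q in Q]).astype(int); cv2.polylines(im,[pts],True,col,1)
    cv2.imwrite(f"pics/f_{n}.png",im)
E
python3 o.py
```

```text
open 29.77 F [-0.1  0.  -0.3] M [-0.6   0.08 -0.07] w 0.0857 p [ 0.6568 -0.0094  0.0299] q6 1.4
ret 30.72 F [-0.5  0.4  0.4] M [-0.62  0.09 -0.01] w 0.0852 p [ 0.6476 -0.0598  0.1106] q6 1.3
```

View pics/f_top.png

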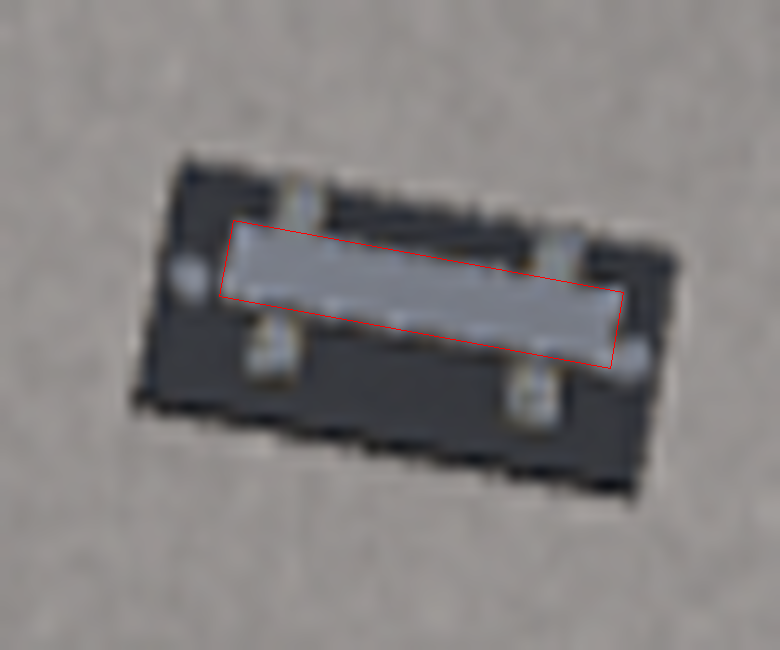

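View pics/f_side.png

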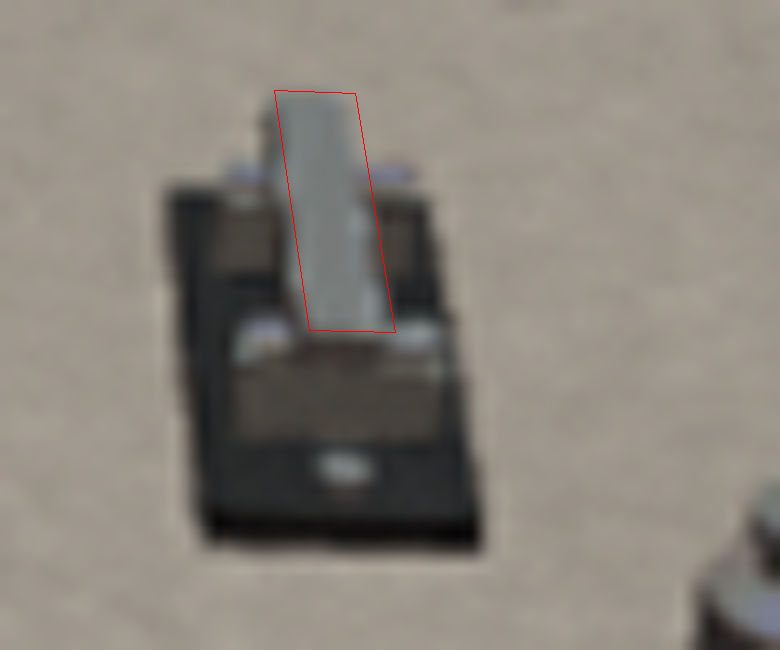

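View pics/side10.png

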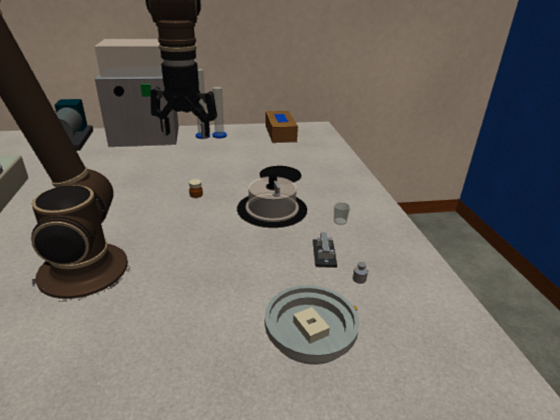

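View pics/top10.png

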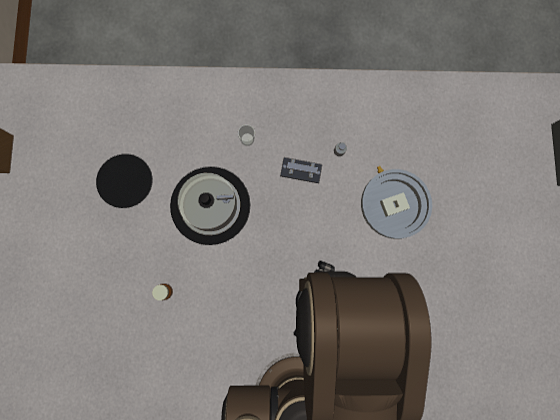

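The bar lies flat across both rollers. In the side crop the near roller shows about 55 px on the left of the bar and 52 px on the right. The beaker (247,135), weight (340,149) and jar (162,292) are where they started. I'm handing in.

```bash
python3 -c "
from cell import r
print(r.read_state()['clock']); print(r.hand_in())"
```

```text
32.4
the job is handed in; nothing more can be done
None
```

The job is done and handed in at 32.4 s of the 72 s allowed; the hand-in reports no verdict.

- **Tap:** I gripped the handle and turned it to its stop. The picture showed it at 42.2°, the same bearing as the tap-to-knob line, so fully open. The lid then came up freely at about 5.5 N, roughly its own weight.
- **Lid:** I lifted it straight up 140 mm and lowered it onto the larger mat with light contact of about 3 N. It stands upright. The side view shows it centred to well under 1 mm. The top view suggests it is 2–3 mm off centre, so the two views disagree slightly.
- **Bar:** I gripped it upright, turned it over and set it on the rollers at about 6 N. It lies flat on its wide face over both rollers, square to them by eye. In the last pictures it sits within about 1–2 mm of centre, with nearly equal roller showing on each side.
- **Bystanders and arm:** The beaker, weight and jar look unmoved. The arm was clear of everything and the gripper open when I handed in.

The cradle's position differed by 1–2 mm between the two cameras, within the calibration error, so I shifted the bar about 2 mm before setting it down.

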